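Set the bud vases out on their kiln bats

ROBOT

A 6-joint arm with a two-finger parallel gripper is mounted at the origin on the work surface. World frame = base frame: x ahead of the robot, y to its left, z up, the work surface at z = 0. Lengths are in m, angles in degrees, forces in N, time in s.
With the tool pointing down it reaches from about 0.375 to 0.9 m from the base axis. Payload 3.1 kg.
Tool frame: the origin (TCP) lies on the centre line of the jaws, within the pads' length; the fingertips stand finger_overhang ahead of it and the grasp point (between the pads) lies 5 mm behind it (finger_overhang is the distance from the TCP to the fingertips, in m); z points along the fingers, y is the line along which they close (so a half turn about z gives the same grasp; the last joint's range is limited). The gripper opens to 87 mm and grips with 3 to 60 N. Pads are 19 mm wide; open, the fingers measure 117 mm over their backs; the gripper's body (75 mm by 190 mm) begins 51 mm behind the grasp point.
Start: joints at [64.83, 30.224, 82.088, -0, 67.689, -10.227], TCP at [0.161, 0.604, 0.237] pointing down, gripper open.
Joint ranges: [-176.69, 176.69], [-43.24, 126.21], [12.49, 139.97], [-82, 262], [0, 151.66], [-163.58, 163.58]. Speed limits (degrees/s): [159.86, 159.86, 180, 180, 180, 180].

INTERFACE

Orientations are given as a 3x3 rotation matrix whose columns are the frame's x, y, z axes.
In Python, from rig import read_state, capture, calibration, hand_in, finger_overhang gives the robot as it stands.
- The arm moves only by the tool send_rows, never from a script. Its argument "plan" is a list of rows, each a list of 5 numbers: the closure in counts, from 0 (fully open) to 255 (shut), then the shift along the tool's x, y, z in m, then the turn about the tool's z in rad. A call has 1 to 20 rows; each row shifts and turns the commanded pose from where the row before left it, along the tool's axes as they then stand; what a row does not reach is not made up. A row lasts 1/12 s, in which the tool goes at most 41.7 mm and 7.16 degrees, less where a joint would pass 70% of its speed; a pose out of reach is approached as far as the arm can. A call is refused whole if a number of a shift passes 0.0417 or a number of a turn 0.125, either way. A call with a gripper value outside its range is refused whole. The fingers move at their own pace and stop on an object; the grip force is fixed at half the most. Time passes only in rows, so rows that do not move let the fingers close. It gives the time, the measured TCP pose, the force, the opening and the grip force at its end, in the units of the state.
- read_state(): the state, without advancing time (a new reading comes with each control period).
- capture(name): name is "scene" or "side" or "wrist"; returns (picture, depth): 420x560x3 uint8, blue, green, red; 420x560 float32, m along the optical axis (not along the pixel's ray), 0 where there is no reading.
- calibration(name): a dict with "fx", "fy", "cx", "cy" (pixels), "xyz" and "rotation" of the camera in the world. Camera axes: x right, y down, z forward; pixel columns grow to the right and rows downward; lengths in m; the calibration is good to about 2 mm. The wrist camera is an equidistant fisheye: a pixel r from the principal point sees the ray r / f radians off the axis. A picture is of the moment at which its call begins: read the wrist's pose just before it. calibration takes no time and is no camera call; for the wrist camera it gives the pose at the moment of the call.
- hand_in(): hands the job in; it is judged then, once.
The state is a dict: "time_s": time; "joint_positions": joint angles; "qvel": joint speeds; "tau": joint torques, N m; "position": TCP position; "tcp_rot": TCP orientation; "force": force on the tool from outside, world axes, zero at the start; "moment": the same for the moment, N m; "opening": opening from 0.0 (shut) to 1.0 (fully open); "grasp_force": force on a finger pad.
Only numpy, scipy, OpenCV 4.12 (cv2) and the standard library are available. Lean on these libraries where they do the work, as an engineer would, in place of code of your own. Each camera call takes 0.05 s, during which the arm holds its last target. There are 200 camera calls.

TASK

Set the four white bud vases out for the kiln, each upright in the middle of its own round bat, matched by size: the tallest vase on the widest bat, the next tallest on the next widest, and so on down to the shortest vase on the smallest bat. The unglazed ware is fragile, so put each vase down gently and knock none over; the mug and the cup are not going in, leave them where they stand.

Things in the scene. Friction and masses are not known exactly. Their poses are not given: they have to be found in the camera images.
- vase_1_mid (a point): The tallest and widest of four loose white unglazed bud vases (round belly, long straight neck, dark mouth), 120 mm high, about 300 g. Belly 66 mm across, foot 48 mm across; neck a plain cylinder 26 mm across from 72 mm up to the rim: the place to grip. The point is on its axis half-way up, 60 mm above the foot and below the rim; its z axis points up the neck.
- vase_2_mid (a point): The second tallest of four loose white unglazed bud vases (round belly, long straight neck, dark mouth), 100 mm high, about 200 g. Belly 56 mm across, foot 40 mm across; neck a plain cylinder 24 mm across from 54 mm up to the rim: the place to grip. The point is on its axis half-way up, 50 mm above the foot and below the rim; its z axis points up the neck.
- vase_3_mid (a point): The third tallest of four loose white unglazed bud vases (round belly, long straight neck, dark mouth), 80 mm high, about 120 g. Belly 46 mm across, foot 34 mm across; neck a plain cylinder 22 mm across from 40 mm up to the rim: the place to grip. The point is on its axis half-way up, 40 mm above the foot and below the rim; its z axis points up the neck.
- vase_4_mid (a point): The shortest and slimmest of four loose white unglazed bud vases (round belly, long straight neck, dark mouth), 62 mm high, about 70 g. Belly 38 mm across, foot 30 mm across; neck a plain cylinder 20 mm across from 26 mm up to the rim: the place to grip. The point is on its axis half-way up, 31 mm above the foot and below the rim; its z axis points up the neck.
- bat_1_top (a point): The widest of four fixed round beige kiln bats, a flat disc 130 mm across and 12 mm thick lying on the table. The point is the centre of its top face, 12 mm above the table; z up.
- bat_2_top (a point): The second widest of four fixed round beige kiln bats, a flat disc 108 mm across and 12 mm thick lying on the table. The point is the centre of its top face, 12 mm above the table; z up.
- bat_3_top (a point): The third widest of four fixed round beige kiln bats, a flat disc 86 mm across and 12 mm thick lying on the table. The point is the centre of its top face, 12 mm above the table; z up.
- bat_4_top (a point): The smallest of four fixed round beige kiln bats, a flat disc 64 mm across and 12 mm thick lying on the table. The point is the centre of its top face, 12 mm above the table; z up.
- mug_mid (a point): A loose white unglazed mug, 72 mm across, 72 mm high, with a handle on its own +y side; not a vase, it stays where it is. The point is on its axis half-way up.
- beaker_mid (a point): A loose white unglazed cup without handle, 68 mm across, 66 mm high; not a vase, it stays where it is. The point is on its axis half-way up. (Also about, not listed: a fixed low blue bowl, 90 mm across and 42 mm high, among the things, and fixed oddments under 20 mm high between them; taller equipment stands only at the table's back and sides.)
There are look-alikes about, which are no part of the job. What is shaped like the part that bears vase_1_mid but pink is not meant.

How it is judged:
By the outcome, as a careful person would: the job done as asked, in the order asked, and still so for the second after the job is handed in, with the robot touching nothing.
It also fails if it takes over 112 s, if anything falls off the work surface, if the arm or the gripper's body presses on something with over 40 N, if the wrist force passes 120 N, or if a joint passes its speed limit or range.

## Working session

There is one attempt and no reset: what is moved stays moved. The work goes in short steps, Python scripts to look and compute and a tool call to move; the robot and the scene stay as the last step left them, time stands still between calls to the robot, and variables do not carry over. Pictures are saved under pics/ and viewed, at most 14 in all, crops included, and the job is handed in when it is done.

Besides the shell and the picture viewer there is one more tool, called after ">>>" as a command line: name --pt "numbers of a row" for each row, then --argument value for the rest. send_rows: Moves the arm, as the interface text tells. Its arguments: {"type":"object","properties":{"plan":{"type":"array","items":{"type":"array","items":{"type":"number"}}}},"required":["plan"]}

```bash
mkdir -p pics; cat > t.py <<'E'
E
python3 - <<'E'
import sys
sys.path.insert(0,'.')
from rig import *
import cv2,numpy as np
s=read_state();print(s['position'],np.round(s['tcp_rot'],3),finger_overhang if not callable(finger_overhang) else finger_overhang())
for n in('scene','side'):
    p,d=capture(n);cv2.imwrite(f'pics/{n}0.png',p);np.savez(f'{n}0.npz',p=p,d=d)
    print(calibration(n))
E
```

```text
[0.16082015 0.60320954 0.23556585] [[-0.966  0.258 -0.001]
 [ 0.258  0.966 -0.002]
 [ 0.    -0.002 -1.   ]] 0.014
{'fx': 522.6964923747385, 'fy': 522.6964923747385, 'cx': 271.3905280961774, 'cy': 211.2474939618515, 'xyz': array([0.94648019, 0.89668006, 1.09920441]), 'rotation': array([[-0.89303441,  0.31144996, -0.32478987],
       [ 0.44979231,  0.63912983, -0.62385891],
       [ 0.01328207, -0.70321546, -0.71085273]])}
{'fx': 415.3738380678762, 'fy': 415.3738380678762, 'cx': 282.4968903689609, 'cy': 207.56820900754738, 'xyz': array([ 0.19595528, -0.78867457,  0.94109194]), 'rotation': array([[ 0.93968332, -0.25531327,  0.22761895],
       [-0.34156093, -0.66499777,  0.6641642 ],
       [-0.01820384, -0.70184977, -0.71209236]])}
```

View pics/scene0.png

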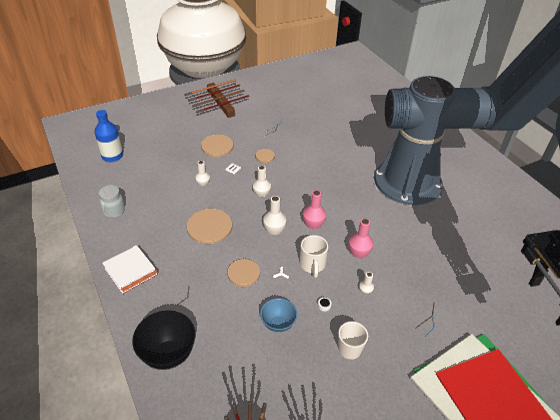

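View pics/side0.png

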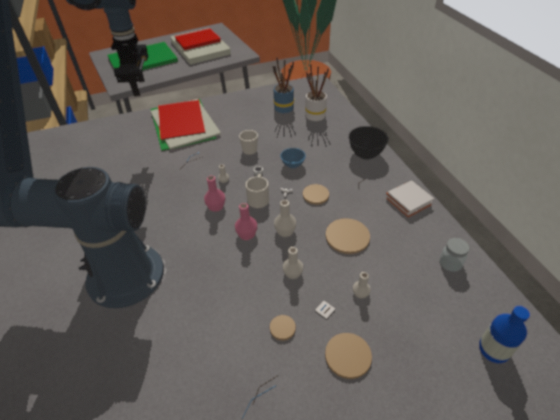

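The scene view shows white vases at about (275,215), (262,180), (202,173) and (367,283). The bats are at (209,226), (217,145), (244,272) and (264,156), with the mug at (314,253), the cup at (352,341) and the bowl at (278,314). The pink decoys are at (315,210) and (361,238). The side view agrees with this.

```bash
cat > h.py <<'E'
import numpy as np,cv2
from rig import *
from scipy.optimize import least_squares
def cloud(n,p,d):
    c=calibration(n);v,u=np.mgrid[:420,:560]
    P=np.stack([(u-c['cx'])/c['fx']*d,(v-c['cy'])/c['fy']*d,d],-1)@c['rotation'].T+c['xyz']
    P[d==0]=np.nan
    return P
def circ(q,r,x0):
    f=least_squares(lambda x:np.hypot(q[:,0]-x[0],q[:,1]-x[1])-r,x0,loss='soft_l1',f_scale=.001)
    return f.x,np.sqrt(np.mean(f.fun**2))
def fitr(q):
    return least_squares(lambda x:np.hypot(q[:,0]-x[0],q[:,1]-x[1])-x[2],[*q.mean(0)[:2],.03],loss='soft_l1',f_scale=.001).x
E
python3 - <<'E'
from h import *
V=[(275,215),(262,180),(202,173),(367,283)];B=[(209,226),(217,145),(244,272),(264,156)]
O={'mug':(314,253),'cup':(352,341),'bowl':(278,314),'pinkA':(315,210),'pinkB':(361,238),'obj1':(281,272),'obj2':(324,304),'obj3':(233,169)}
C={}
for n in('scene','side'):
    z=np.load(f'{n}0.npz');P=cloud(n,z['p'],z['d']);hsv=cv2.cvtColor(z['p'],cv2.COLOR_BGR2HSV)
    C[n]=(P,hsv,z['p'])
    t=P[...,2];m=(abs(t)<.006)&(hsv[...,1]<60);print(n,'table z',np.nanmedian(t[m]))
S=C['scene'][0]
print('BATS')
for b in B:
    c0=np.nanmedian(S[b[1]-2:b[1]+3,b[0]-2:b[0]+3].reshape(-1,3),0)
    for n in C:
        P,hsv,_=C[n]
        m=(hsv[...,1]>70)&(hsv[...,0]<25)&(abs(P[...,2]-.012)<.008)&(np.hypot(P[...,0]-c0[0],P[...,1]-c0[1])<.08)
        m=m.astype(np.uint8);k,lab,st,ce=cv2.connectedComponentsWithStats(m);i=1+st[1:,4].argmax();m=(lab==i)
        q=P[m];(cc,r)=cv2.minEnclosingCircle(q[:,:2].astype(np.float32))
        print(b,n,np.round(np.nanmedian(q,0)[2],4),np.round(cc,4),'mean',np.round(q.mean(0)[:2],4),'D',round(2*r,4),m.sum())
print('VASES')
H=[(.120,.072,.013),(.1,.054,.012),(.08,.04,.011),(.062,.026,.010)]
for b in V:
    c0=np.nanmedian(S[b[1]-2:b[1]+3,b[0]-2:b[0]+3].reshape(-1,3),0);x=c0[:2].copy()
    for n in C:
        P=C[n][0].reshape(-1,3);near=np.hypot(*(P[:,:2]-x).T)<.045
        Q=P[near&(P[:,2]>.012)];top=np.percentile(Q[:,2],99.5)
        h=min(H,key=lambda k:abs(k[0]-top))
        N=Q[(Q[:,2]>h[1]+.004)&(Q[:,2]<h[0]-.005)];f,e=circ(N,h[2],N.mean(0)[:2]);
        print(b,n,'top',round(top,4),'H',h[0],'neck',np.round(f,4),round(e,4),len(N))
print('OTHERS')
for k,b in O.items():
    c0=np.nanmedian(S[b[1]-2:b[1]+3,b[0]-2:b[0]+3].reshape(-1,3),0)
    Q=np.concatenate([C[n][0].reshape(-1,3) for n in C]);Q=Q[(np.hypot(*(Q[:,:2]-c0[:2]).T)<.06)&(Q[:,2]>.007)]
    print(k,np.round(c0,3),'min',np.round(Q.min(0),3),'max',np.round(Q.max(0),3))
E
```

```text
scene table z -0.000719029125953119
side table z -0.001083525292165155
BATS
(209, 226) scene 0.0109 [ 0.634  -0.0917] mean [ 0.6346 -0.0859] D 0.1404 1232
(209, 226) side 0.0109 [ 0.6344 -0.0927] mean [ 0.6321 -0.0974] D 0.1333 1172
(217, 145) scene 0.0108 [ 0.4728 -0.42  ] mean [ 0.4729 -0.4172] D 0.1152 540
(217, 145) side 0.0109 [ 0.4727 -0.4255] mean [ 0.4711 -0.4278] D 0.1084 1619
(244, 272) scene 0.0109 [0.6176 0.1067] mean [0.6167 0.1098] D 0.091 693
(244, 272) side 0.0107 [0.6154 0.101 ] mean [0.6144 0.0994] D 0.0874 378
(264, 156) scene 0.0111 [ 0.3522 -0.3012] mean [ 0.3526 -0.2986] D 0.0748 210
(264, 156) side 0.0107 [ 0.3527 -0.3058] mean [ 0.3521 -0.3074] D 0.0635 482
VASES
(275, 215) scene top 0.1232 H 0.12 neck [ 0.4687 -0.0021] 0.0021 89
(275, 215) side top 0.1219 H 0.12 neck [ 0.4706 -0.0038] 0.0013 85
(262, 180) scene top 0.1032 H 0.1 neck [ 0.4344 -0.1547] 0.002 76
(262, 180) side top 0.1016 H 0.1 neck [ 0.4369 -0.1566] 0.001 87
(202, 173) scene top 0.0833 H 0.08 neck [ 0.5791 -0.2787] 0.0026 58
(202, 173) side top 0.0813 H 0.08 neck [ 0.5816 -0.2795] 0.0009 60
(367, 283) scene top 0.0654 H 0.062 neck [0.3524 0.2913] 0.0013 56
(367, 283) side top 0.0647 H 0.062 neck [0.3545 0.2898] 0.0018 39
OTHERS
mug [0.415 0.131 0.007] min [0.397 0.112 0.007] max [0.47  0.191 0.077]
cup [0.469 0.407 0.004] min [0.449 0.379 0.007] max [0.519 0.454 0.07 ]
bowl [0.594 0.264 0.008] min [0.557 0.233 0.007] max [0.647 0.324 0.048]
pinkA [0.364 0.04  0.068] min [ 0.326 -0.009  0.007] max [0.391 0.064 0.125]
pinkB [0.309 0.186 0.07 ] min [0.267 0.138 0.007] max [0.333 0.212 0.124]
obj1 [0.526 0.154 0.009] min [0.466 0.126 0.007] max [0.582 0.175 0.072]
obj2 [0.479 0.292 0.014] min [0.459 0.265 0.007] max [0.493 0.308 0.021]
obj3 [ 0.471 -0.284  0.007] min [ 0.439 -0.31   0.007] max [ 0.49  -0.252  0.012]
```

>>> send_rows --pt "0 0 0 0 -0.12" --pt "0 0 0 0 -0.12" --pt "0 0 0 0 -0.021" --pt "0 -0.021 -0.035 -0.005 0" --pt "0 -0.021 -0.035 -0.005 0" --pt "0 -0.021 -0.035 -0.005 0" --pt "0 -0.021 -0.035 -0.005 0" --pt "0 -0.021 -0.035 -0.005 0" --pt "0 -0.021 -0.035 -0.005 0" --pt "0 -0.021 -0.035 -0.005 0" --pt "0 -0.021 -0.035 -0.005 0" --pt "0 -0.021 -0.035 -0.005 0" --pt "0 -0.021 -0.035 -0.005 0" --pt "0 -0.021 -0.035 -0.005 0" --pt "0 -0.021 -0.035 -0.005 0" --pt "0 -0.021 -0.035 -0.005 0" --pt "0 -0.021 -0.035 -0.005 0" --pt "0 -0.021 -0.035 -0.005 0" --pt "0 0 0 0 0" --pt "0 0 0 0 0"

```text
time_s: 1.77
position: [0.4773, 0.077, 0.3115]
tcp_rot: [[-1.0, 0.006, 0.0], [0.006, 1.0, 0.0], [-0.0, 0.0, -1.0]]
force: [0.1, 0.4, -0.6]
opening: 0.997
grasp_force: 0.0
```

```bash
cat >> h.py <<'E'
def wcloud(d,c):
    v,u=np.mgrid[:420,:560];x=(u-c['cx'])/c['fx'];y=(v-c['cy'])/c['fy'];t=np.hypot(x,y)
    k=np.tan(t)/np.maximum(t,1e-9)
    P=np.stack([x*k*d,y*k*d,d],-1)@np.array(c['rotation']).T+c['xyz'];P[(d==0)|(t>1.4)]=np.nan
    return P
BT=[(.634,-.092,.065),(.4727,-.423,.054),(.6165,.104,.043),(.3525,-.3035,.032)]
VS=[(.4697,-.003,.12,.072,.013),(.4357,-.1557,.1,.054,.012),(.58,-.279,.08,.04,.011),(.3535,.2905,.062,.026,.01)]
def wrist(name=None,BT=BT,VS=VS):
    s=read_state();c=calibration('wrist');p,d=capture('wrist')
    if name: cv2.imwrite(f'pics/{name}.png',p)
    P=wcloud(d,c);hsv=cv2.cvtColor(p,cv2.COLOR_BGR2HSV);z=P[...,2]
    print('tcp',np.round(s['position'],4),np.round(s['tcp_rot'][:,1],3),'cam',np.round(c['xyz'],3),'t',s['time_s'])
    for i,b in enumerate(BT):
        m=(hsv[...,1]>60)&(hsv[...,0]<28)&(z>.005)&(z<.018)&(np.hypot(P[...,0]-b[0],P[...,1]-b[1])<b[2]+.02)
        q=P[m]
        if len(q)>200:
            cc,r=cv2.minEnclosingCircle(q[:,:2].astype(np.float32));print('bat',i+1,np.round(cc,4),'D',round(2*r,4),'mean',np.round(q.mean(0),4),len(q))
    for i,v in enumerate(VS):
        g=(np.hypot(P[...,0]-v[0],P[...,1]-v[1])<.035)&(z>v[3]+.004)&(hsv[...,1]<70);q=P[g]
        if len(q)>60:
            f,e=circ(q[q[:,2]<v[2]-.004] if (q[:,2]<v[2]-.004).sum()>30 else q,v[4],v[:2]);t=q[q[:,2]>np.percentile(q[:,2],99)-.005]
            cc,r=cv2.minEnclosingCircle(t[:,:2].astype(np.float32))
            print('vase',i+1,'neck',np.round(f,4),round(e,4),'rim',np.round(cc,4),round(2*r,4),'top',round(np.percentile(q[:,2],99),4),len(q))
    return p,P
E
python3 - <<'E'
from h import *
p,P=wrist('w1');print(calibration('wrist')['fx'])
E
```

```text
tcp [0.4773 0.077  0.3115] [0.006 1.    0.   ] cam [0.401 0.078 0.461] t 1.7667
bat 1 [ 0.6318 -0.0915] D 0.1306 mean [ 0.6021 -0.0986  0.0125] 1625
bat 2 [ 0.4713 -0.4226] D 0.1091 mean [ 0.4701 -0.4165  0.0125] 1659
bat 3 [0.6145 0.1055] D 0.0861 mean [0.6086 0.1051 0.0127] 2045
bat 4 [ 0.3516 -0.303 ] D 0.0644 mean [ 0.3518 -0.3002  0.0125] 885
vase 1 neck [ 0.4688 -0.0034] 0.0002 rim [0.4692 0.0012] 0.0625 top 0.4121 15030
vase 2 neck [ 0.4351 -0.1565] 0.0005 rim [ 0.4348 -0.1557] 0.0246 top 0.1028 503
vase 3 neck [ 0.5794 -0.2798] 0.0007 rim [ 0.5713 -0.2759] 0.0144 top 0.0643 63
vase 4 neck [0.3524 0.2898] 0.0005 rim [0.3525 0.2896] 0.0202 top 0.0647 285
325.19226210127806
```

View pics/w1.png

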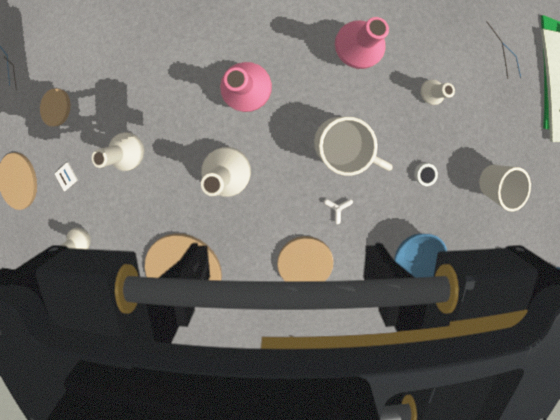

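The wrist view confirms everything from near: vase 1's mouth is at (212,184) and bats 1 and 3 are at (182,265) and (305,262). The wrist fits agree with the other views to about 2 mm. I'll grasp vase 1 now.

>>> send_rows --pt "0 0.002 -0.02 0 0" --pt "0 0.002 -0.02 0 0" --pt "0 0.002 -0.02 0 0" --pt "0 0.002 -0.02 0 0" --pt "60 0 0 0.03 0" --pt "60 0 0 0.03 0" --pt "60 0 0 0.03 0" --pt "60 0 0 0.03 0" --pt "60 0 0 0.03 0" --pt "60 0 0 0.025 0" --pt "60 0 0 0.02 0" --pt "60 0 0 0.015 0" --pt "60 0 0 0.008 0" --pt "60 0 0 0 0" --pt "60 0 0 0 0"

```text
time_s: 3.07
position: [0.4678, -0.0, 0.0936]
tcp_rot: [[-1.0, -0.001, -0.001], [-0.001, 1.0, 0.0], [0.001, 0.0, -1.0]]
force: [-0.2, -0.3, 0.4]
opening: 0.764
grasp_force: 0.0
```

>>> send_rows --pt "255 0 0 0 0" --pt "255 0 0 0 0" --pt "255 0 0 0 0" --pt "255 0 0 0 0" --pt "255 0 0 0 0" --pt "255 0 0 0 0" --pt "255 0 0 0 0" --pt "255 0 0 0 0"

```text
time_s: 3.73
position: [0.4683, -0.0012, 0.0936]
tcp_rot: [[-1.0, -0.0, 0.0], [-0.0, 1.0, -0.0], [-0.0, -0.0, -1.0]]
force: [0.0, -1.1, 1.0]
opening: 0.293
grasp_force: 29.9
```

>>> send_rows --pt "255 0 0 -0.004 0" --pt "255 0 0 -0.01 0" --pt "255 0 0 -0.012 0" --pt "255 0 0 -0.01 0" --pt "255 0 0 -0.004 0" --pt "255 -0.008 -0.0043 0 0" --pt "255 -0.014 -0.0076 0 0" --pt "255 -0.019 -0.0103 0 0" --pt "255 -0.02 -0.0108 0 0" --pt "255 -0.02 -0.0108 0 0" --pt "255 -0.02 -0.0108 0 0" --pt "255 -0.02 -0.0108 0 0" --pt "255 -0.019 -0.0103 0 0" --pt "255 -0.014 -0.0075 0 0" --pt "255 -0.009 -0.0049 0 0" --pt "255 0 0 0 0" --pt "255 0 0 0.008 0" --pt "255 0 0 0.008 0" --pt "255 0 0 0 0" --pt "255 0 0 0 0"

```text
time_s: 5.4
position: [0.6294, -0.0883, 0.116]
tcp_rot: [[-1.0, -0.001, -0.004], [-0.001, 1.0, 0.001], [0.004, 0.001, -1.0]]
force: [-0.3, -0.0, -2.8]
opening: 0.296
grasp_force: 29.9
```

```bash
python3 - <<'E'
from h import *
p,d=capture('scene');P=cloud('scene',p,d);cv2.imwrite('pics/s1.png',cv2.resize(p[100:330,120:420],(780,598)))
s=read_state();print(s['position'],s['force'],s['opening'],s['joint_positions'])
wrist(VS=[])
E
```

```text
[ 0.63017724 -0.08853432  0.11676664] [-0.01040352 -0.01351985 -2.5179876 ] 0.28945187777673287 [-1.80434718e+01  3.94865382e+01  8.58828561e+01  2.35657131e-03
  5.47601678e+01 -1.08076453e+02]
tcp [ 0.6302 -0.0885  0.1168] [-0.001  1.     0.001] cam [ 0.554 -0.088  0.266] t 5.45
bat 1 [ 0.6325 -0.0918] D 0.1298 mean [ 0.6102 -0.0935  0.0129] 9683
bat 2 [ 0.4695 -0.3958] D 0.0908 mean [ 0.4714 -0.3784  0.0111] 800
bat 3 [0.6156 0.1049] D 0.0872 mean [0.6121 0.0969 0.0126] 4426
```

View pics/s1.png

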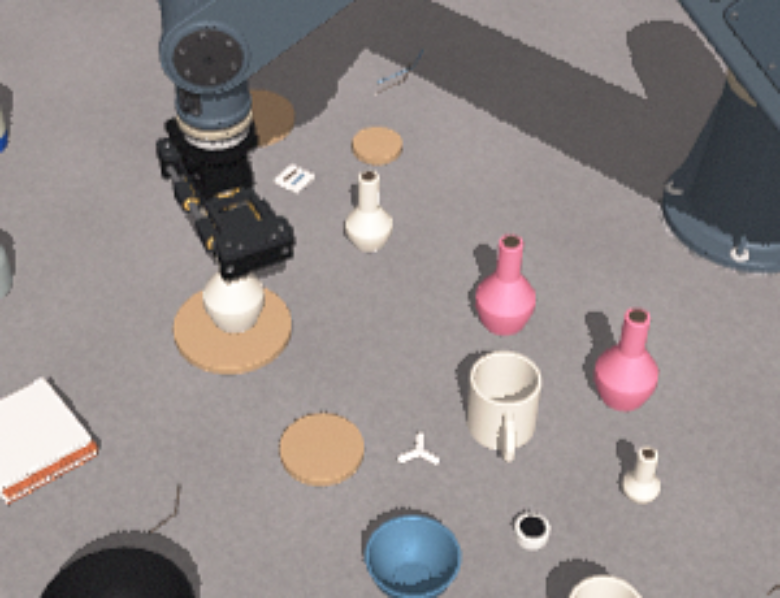

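The crop shows vase 1 hanging upright over bat 1, with its belly at (234,302) and the bat's centre at (232,328). I'll measure its axis from the belly.

```bash
cat >> h.py <<'E'
def belly(x,y,zlo,zhi,R=.04,cams=('wrist','scene','side')):
    A=[]
    for n in cams:
        c=calibration(n);p,d=capture(n);P=wcloud(d,c) if n=='wrist' else cloud(n,p,d)
        hsv=cv2.cvtColor(p,cv2.COLOR_BGR2HSV);z=P[...,2]
        q=P[(hsv[...,1]<60)&(hsv[...,2]>110)&(np.hypot(P[...,0]-x,P[...,1]-y)<R)&(z>zlo)&(z<zhi)]
        if len(q)<40: print(n,'few',len(q));continue
        # surface of revolution: r = quadratic in z
        zz=(q[:,2]-zlo)/(zhi-zlo);V=np.stack([zz**k for k in range(5)],1)
        f=least_squares(lambda t:np.hypot(q[:,0]-t[0],q[:,1]-t[1])-V@t[2:],[x,y,.025,0,0,0,0],loss='soft_l1',f_scale=.001)
        A.append(f.x[:2]);print(n,np.round(f.x[:2],4),'rmax',round((V@f.x[2:]).max(),4),len(q),'zmin',round(q[:,2].min(),4))
    print('mean',np.mean(A,0))
E
python3 - <<'E'
from h import *
belly(.631,-.09,.03,.08)
E
```

```text
wrist [ 0.6308 -0.0891] rmax 0.033 2747 zmin 0.0507
scene [ 0.6311 -0.0872] rmax 0.0324 308 zmin 0.0306
side [ 0.6331 -0.0899] rmax 0.0328 280 zmin 0.03
mean [ 0.63167462 -0.08873613]
```

>>> send_rows --pt "255 -0.0015 -0.0025 0 0" --pt "255 0 0 0.004 0" --pt "255 0 0 0.003 0" --pt "255 0 0 0.002 0" --pt "255 0 0 0.001 0" --pt "255 0 0 0 0" --pt "255 0 0 0 0"

```text
time_s: 6.23
position: [0.6327, -0.0916, 0.1074]
tcp_rot: [[-1.0, -0.0, -0.0], [-0.0, 1.0, 0.0], [0.0, 0.0, -1.0]]
force: [0.2, -0.5, -2.3]
opening: 0.294
grasp_force: 29.9
```

>>> send_rows --pt "255 0 0 0.0008 0" --pt "255 0 0 0 0"

```text
time_s: 6.4
position: [0.6328, -0.0916, 0.1067]
tcp_rot: [[-1.0, -0.0, 0.0], [-0.0, 1.0, -0.0], [-0.0, -0.0, -1.0]]
force: [-0.8, -0.1, -2.9]
opening: 0.291
grasp_force: 29.9
```

>>> send_rows --pt "255 0 0 0.0007 0" --pt "255 0 0 0 0"

```text
time_s: 6.57
position: [0.6327, -0.0916, 0.106]
tcp_rot: [[-1.0, -0.0, -0.0], [-0.0, 1.0, -0.0], [0.0, -0.0, -1.0]]
force: [-0.7, -0.1, -3.0]
opening: 0.29
grasp_force: 29.9
```

>>> send_rows --pt "255 0 0 0.0005 0" --pt "255 0 0 0 0"

```text
time_s: 6.73
position: [0.6328, -0.0917, 0.1056]
tcp_rot: [[-1.0, -0.0, 0.0], [-0.0, 1.0, -0.0], [-0.0, -0.0, -1.0]]
force: [-0.4, 0.5, -2.2]
opening: 0.296
grasp_force: 29.9
```

>>> send_rows --pt "255 0 0 0.0005 0" --pt "255 0 0 0 0"

```text
time_s: 6.9
position: [0.6329, -0.0917, 0.1056]
tcp_rot: [[-1.0, -0.0, 0.0], [-0.0, 1.0, -0.0], [-0.0, -0.0, -1.0]]
force: [-0.2, -0.5, 0.8]
opening: 0.295
grasp_force: 29.9
```

>>> send_rows --pt "165 0 0 0 0" --pt "150 0 0 0 0" --pt "110 0 0 0 0" --pt "60 0 0 0 0" --pt "60 0 0 0 0" --pt "60 0 0 -0.01 0" --pt "60 0 0 -0.02 0" --pt "60 0 0 -0.02 0" --pt "60 0 0 -0.02 0" --pt "60 0.02 -0.0065 0 0" --pt "60 0.03 -0.01 0 0" --pt "60 0.03 -0.01 0 0" --pt "60 0.03 -0.01 0 0" --pt "60 0.03 -0.01 0 0" --pt "60 0.03 -0.01 0 0" --pt "60 0.018 -0.006 0 0" --pt "60 0.01 -0.0025 0 0" --pt "60 0 0 0 0" --pt "60 0 0 0 0"

```text
time_s: 8.48
position: [0.4357, -0.1572, 0.1757]
tcp_rot: [[-1.0, 0.001, 0.002], [0.001, 1.0, -0.001], [-0.002, -0.001, -1.0]]
force: [1.0, -0.4, -0.3]
opening: 0.761
grasp_force: 0.0
```

```bash
python3 - <<'E'
from h import *
wrist('w2');belly(.6325,-.0917,.02,.06)
E
```

```text
tcp [ 0.4357 -0.1572  0.1757] [ 0.001  1.    -0.001] cam [ 0.359 -0.157  0.325] t 8.4833
bat 1 [ 0.6072 -0.1014] D 0.1003 mean [ 0.5886 -0.1039  0.0124] 1591
bat 2 [ 0.4706 -0.4233] D 0.1092 mean [ 0.4611 -0.4175  0.0126] 3759
bat 4 [ 0.3511 -0.3039] D 0.0643 mean [ 0.3514 -0.3019  0.0127] 2722
vase 2 neck [ 0.4351 -0.1562] 0.0001 rim [ 0.4127 -0.1612] 0.0443 top 0.2866 19409
wrist few 0
scene [ 0.6329 -0.0902] rmax 0.0322 218 zmin 0.0208
side [ 0.6347 -0.0931] rmax 0.0324 206 zmin 0.0203
mean [ 0.63376945 -0.0916496 ]
```

View pics/w2.png

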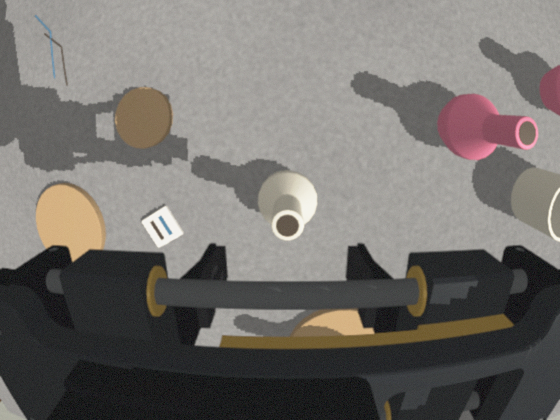

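Vase 2's mouth is at (288,225), centred between the jaws. Vase 1 stands on bat 1 within about 1 mm of centre. Grasping vase 2.

>>> send_rows --pt "60 0.0005 0.001 0.01 0" --pt "60 0 0 0.02 0" --pt "60 0 0 0.025 0" --pt "60 0 0 0.02 0" --pt "60 0 0 0.015 0" --pt "60 0 0 0.0075 0" --pt "60 0 0 0 0" --pt "255 0 0 0 0" --pt "255 0 0 0 0" --pt "255 0 0 0 0" --pt "255 0 0 0 0" --pt "255 0 0 0 0" --pt "255 0 0 0 0" --pt "255 0 0 0 0" --pt "255 0 0 0 0"

```text
time_s: 9.93
position: [0.4344, -0.1558, 0.0777]
tcp_rot: [[-1.0, -0.0, 0.0], [-0.0, 1.0, -0.0], [-0.0, -0.0, -1.0]]
force: [-0.3, -0.5, 1.0]
opening: 0.267
grasp_force: 30.0
```

>>> send_rows --pt "255 0 0 -0.004 0" --pt "255 0 0 -0.012 0" --pt "255 0 0 -0.014 0" --pt "255 0 0 -0.01 0" --pt "255 -0.001 -0.007 0 0" --pt "255 -0.002 -0.015 0 0" --pt "255 -0.003 -0.023 0 0" --pt "255 -0.0035 -0.027 0 0" --pt "255 -0.0035 -0.027 0 0" --pt "255 -0.0035 -0.027 0 0" --pt "255 -0.0035 -0.027 0 0" --pt "255 -0.0035 -0.027 0 0" --pt "255 -0.0035 -0.027 0 0" --pt "255 -0.0035 -0.025 0 0" --pt "255 -0.003 -0.018 0 0" --pt "255 -0.002 -0.011 0 0" --pt "255 -0.001 -0.006 0 0" --pt "255 0 0 0.01 0" --pt "255 0 0 0.008 0" --pt "255 0 0 0 0"

```text
time_s: 11.6
position: [0.4691, -0.4197, 0.0966]
tcp_rot: [[-1.0, -0.001, -0.004], [-0.001, 1.0, 0.006], [0.004, 0.006, -1.0]]
force: [-0.1, 1.2, -2.4]
opening: 0.272
grasp_force: 30.0
```

```bash
python3 - <<'E'
from h import *
wrist('w3',VS=[]);belly(.471,-.423,.03,.065)
E
```

```text
tcp [ 0.4691 -0.4197  0.0966] [-0.001  1.     0.006] cam [ 0.393 -0.42   0.246] t 11.6
bat 2 [ 0.471  -0.4243] D 0.1081 mean [ 0.4518 -0.4271  0.0128] 7820
bat 4 [ 0.3517 -0.3046] D 0.0647 mean [ 0.3523 -0.3071  0.0127] 4670
wrist [ 0.4701 -0.4197] rmax 0.0281 2275 zmin 0.0399
scene [ 0.4709 -0.4171] rmax 0.0269 159 zmin 0.0307
side [ 0.4728 -0.4213] rmax 0.0278 207 zmin 0.032
mean [ 0.47128732 -0.41936434]
```

>>> send_rows --pt "255 0 0 0 0" --pt "255 0 -0.001 0 0" --pt "255 0 0 0.003 0" --pt "255 0 0 0.002 0" --pt "255 0 0 0 0" --pt "255 0 0 0 0"

```text
time_s: 12.3
position: [0.4707, -0.4235, 0.0943]
tcp_rot: [[-1.0, -0.0, -0.0], [-0.0, 1.0, 0.0], [0.0, 0.0, -1.0]]
force: [-0.3, -0.4, -2.0]
opening: 0.268
grasp_force: 30.0
```

```bash
python3 - <<'E'
from h import *
wrist(VS=[]);belly(.471,-.423,.025,.06,cams=('wrist','side'))
E
```

```text
tcp [ 0.4707 -0.4235  0.0943] [-0.  1.  0.] cam [ 0.394 -0.423  0.243] t 12.3
bat 2 [ 0.4709 -0.4243] D 0.108 mean [ 0.4523 -0.4246  0.0129] 8240
bat 4 [ 0.3517 -0.3045] D 0.0651 mean [ 0.3523 -0.3072  0.0127] 4699
wrist [ 0.4714 -0.4236] rmax 0.028 2040 zmin 0.0368
side [ 0.4737 -0.4239] rmax 0.0281 194 zmin 0.0304
mean [ 0.4725501  -0.42373492]
```

>>> send_rows --pt "255 0 -0.0005 0.002 0" --pt "255 0 0 0.0015 0" --pt "255 0 0 0.0005 0" --pt "255 0 0 0 0" --pt "255 0 0 0 0"

```text
time_s: 12.87
position: [0.4708, -0.4241, 0.0904]
tcp_rot: [[-1.0, -0.0, -0.0], [-0.0, 1.0, 0.0], [0.0, 0.0, -1.0]]
force: [-0.2, 0.3, -1.7]
opening: 0.269
grasp_force: 30.0
```

>>> send_rows --pt "255 0 0 0.0005 0" --pt "255 0 0 0 0"

```text
time_s: 13.03
position: [0.4708, -0.4242, 0.09]
tcp_rot: [[-1.0, -0.0, 0.0], [-0.0, 1.0, -0.0], [-0.0, -0.0, -1.0]]
force: [0.9, -0.3, -2.3]
opening: 0.267
grasp_force: 30.0
```

>>> send_rows --pt "255 0 0 0.0005 0" --pt "255 0 0 0 0"

```text
time_s: 13.2
position: [0.4709, -0.4243, 0.0898]
tcp_rot: [[-1.0, -0.0, 0.0], [-0.0, 1.0, -0.0], [-0.0, -0.0, -1.0]]
force: [-0.3, 1.3, -0.7]
opening: 0.268
grasp_force: 30.0
```

>>> send_rows --pt "255 0 0 0.0003 0" --pt "165 0 0 0 0" --pt "150 0 0 0 0" --pt "110 0 0 0 0" --pt "60 0 0 0 0" --pt "60 0 0 0 0" --pt "60 0 0 -0.01 0" --pt "60 0 0 -0.02 0" --pt "60 0 0 -0.02 0" --pt "60 0 0 -0.02 0" --pt "60 -0.01 0.014 0 0" --pt "60 -0.02 0.027 0 0" --pt "60 -0.02 0.027 0 0" --pt "60 -0.02 0.027 0 0" --pt "60 -0.02 0.027 0 0" --pt "60 -0.0136 0.0168 0 0" --pt "60 -0.005 0.006 0 0" --pt "60 0 0 0 0" --pt "60 0 0 0 0" --pt "60 0 0 0 0"

```text
time_s: 14.87
position: [0.5786, -0.2808, 0.1594]
tcp_rot: [[-1.0, 0.001, -0.0], [0.001, 1.0, -0.001], [0.0, -0.001, -1.0]]
force: [-0.5, -0.2, -0.1]
opening: 0.767
grasp_force: 0.0
```

```bash
python3 - <<'E'
from h import *
wrist('w4');belly(.4715,-.424,.02,.06)
E
```

```text
tcp [ 0.5786 -0.2808  0.1594] [ 0.001  1.    -0.001] cam [ 0.502 -0.28   0.309] t 14.8667
bat 1 [ 0.6309 -0.0924] D 0.131 mean [ 0.6002 -0.1043  0.0126] 3834
bat 2 [ 0.471  -0.4238] D 0.1089 mean [ 0.4734 -0.4098  0.0128] 5347
bat 3 [0.6222 0.078 ] D 0.0631 mean [0.6229 0.0687 0.0107] 310
vase 3 neck [ 0.5794 -0.2792] 0.0002 rim [ 0.5557 -0.2843] 0.0429 top 0.2704 17637
wrist [ 0.4716 -0.4244] rmax 0.028 1779 zmin 0.02
scene [ 0.4717 -0.4196] rmax 0.0254 95 zmin 0.0218
side [ 0.4732 -0.4246] rmax 0.0277 338 zmin 0.026
mean [ 0.47216168 -0.42287354]
```

View pics/w4.png

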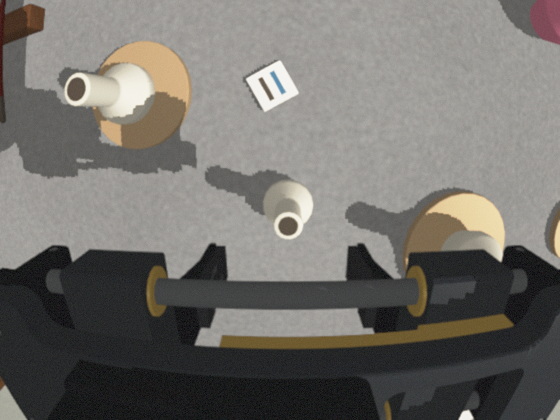

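Vase 2 stands centred on bat 2 at (130,95), and vase 3's mouth is at (288,227) between the jaws. Grasping vase 3.

>>> send_rows --pt "60 -0.0008 0.0013 0.01 0" --pt "60 0 0 0.02 0" --pt "60 0 0 0.025 0" --pt "60 0 0 0.02 0" --pt "60 0 0 0.015 0" --pt "60 0 0 0.009 0" --pt "60 0 0 0 0" --pt "255 0 0 0 0" --pt "255 0 0 0 0" --pt "255 0 0 0 0" --pt "255 0 0 0 0" --pt "255 0 0 0 0" --pt "255 0 0 0 0" --pt "255 0 0 0 0" --pt "255 0 0 0 0"

```text
time_s: 16.32
position: [0.5803, -0.2782, 0.0605]
tcp_rot: [[-1.0, -0.0, 0.0], [-0.0, 1.0, -0.0], [-0.0, -0.0, -1.0]]
force: [0.1, 1.1, -0.0]
opening: 0.248
grasp_force: 30.1
```

>>> send_rows --pt "255 0 0 -0.005 0" --pt "255 0 0 -0.02 0" --pt "255 0 0 -0.025 0" --pt "255 0 0 -0.02 0" --pt "255 0 0 -0.01 0" --pt "255 0.01 0.012 0 0" --pt "255 0.02 0.024 0 0" --pt "255 0.02 0.024 0 0" --pt "255 0.02 0.024 0 0" --pt "255 0.01 0.025 0 0" --pt "255 0 0.025 0 0" --pt "255 0 0.025 0 0" --pt "255 0 0.025 0 0" --pt "255 0 0.025 0 0" --pt "255 0 0.025 0 0" --pt "255 0 0.025 0 0" --pt "255 0 0.02 0 0"

```text
time_s: 17.73
position: [0.4993, 0.0028, 0.14]
tcp_rot: [[-1.0, -0.001, -0.001], [-0.001, 1.0, 0.001], [0.001, 0.001, -1.0]]
force: [0.8, -0.2, -1.2]
opening: 0.246
grasp_force: 29.8
```

>>> send_rows --pt "255 -0.01 0.01 0 0" --pt "255 -0.02 0.02 0 0" --pt "255 -0.025 0.022 0 0" --pt "255 -0.025 0.02 0 0" --pt "255 -0.02 0.018 0 0" --pt "255 -0.01 0.01 0 0" --pt "255 -0.005 0.004 0 0" --pt "255 0 0 0 0" --pt "255 0 0 0.02 0" --pt "255 0 0 0.02 0" --pt "255 0 0 0.015 0" --pt "255 0 0 0.006 0" --pt "255 0 0 0 0" --pt "255 0 0 0 0"

```text
time_s: 18.9
position: [0.6149, 0.1042, 0.0793]
tcp_rot: [[-1.0, 0.001, -0.001], [0.001, 1.0, -0.0], [0.001, -0.0, -1.0]]
force: [0.8, -0.3, -1.7]
opening: 0.249
grasp_force: 29.8
```

```bash
python3 - <<'E'
from h import *
s=read_state()['position'];wrist('w5',VS=[]);belly(s[0],s[1],.025,.045)
E
```

```text
tcp [0.6149 0.1042 0.0793] [ 0.001  1.    -0.   ] cam [0.539 0.105 0.228] t 18.9
bat 1 [ 0.6319 -0.091 ] D 0.1304 mean [ 0.6102 -0.0699  0.0125] 6582
bat 3 [0.6148 0.1054] D 0.0858 mean [0.5991 0.1062 0.0128] 5672
wrist [0.6147 0.1041] rmax 0.0229 471 zmin 0.0341
scene [0.6147 0.106 ] rmax 0.0222 63 zmin 0.0278
side [0.617  0.1034] rmax 0.0224 55 zmin 0.0258
mean [0.61546529 0.10449236]
```

>>> send_rows --pt "255 0 0.001 0 0" --pt "255 0 0 0.003 0" --pt "255 0 0 0.002 0" --pt "255 0 0 0.001 0" --pt "255 0 0 0 0" --pt "255 0 0 0 0"

```text
time_s: 19.6
position: [0.615, 0.106, 0.073]
tcp_rot: [[-1.0, -0.0, -0.0], [-0.0, 1.0, -0.0], [0.0, -0.0, -1.0]]
force: [-0.2, -0.9, -1.3]
opening: 0.249
grasp_force: 29.8
```

>>> send_rows --pt "255 0 0 0.0005 0" --pt "255 0 0 0 0"

```text
time_s: 19.77
position: [0.6151, 0.1059, 0.0727]
tcp_rot: [[-1.0, -0.0, -0.0], [-0.0, 1.0, -0.0], [0.0, -0.0, -1.0]]
force: [-0.5, 0.4, -1.8]
opening: 0.244
grasp_force: 29.8
```

>>> send_rows --pt "255 0 0 0.0004 0" --pt "255 0 0 0 0"

```text
time_s: 19.93
position: [0.6152, 0.1059, 0.0725]
tcp_rot: [[-1.0, -0.0, 0.0], [-0.0, 1.0, -0.0], [-0.0, -0.0, -1.0]]
force: [0.3, 0.0, -1.7]
opening: 0.246
grasp_force: 29.8
```

>>> send_rows --pt "255 0 0 0.0004 0" --pt "255 0 0 0 0"

```text
time_s: 20.1
position: [0.6153, 0.1059, 0.0724]
tcp_rot: [[-1.0, -0.0, 0.0], [-0.0, 1.0, -0.0], [-0.0, -0.0, -1.0]]
force: [-0.9, 0.4, 2.1]
opening: 0.248
grasp_force: 29.8
```

>>> send_rows --pt "255 0 0 0.0003 0" --pt "255 0 0 0 0"

```text
time_s: 20.27
position: [0.6154, 0.1059, 0.0723]
tcp_rot: [[-1.0, -0.0, 0.001], [-0.0, 1.0, -0.0], [-0.001, -0.0, -1.0]]
force: [-1.3, -0.5, 4.8]
opening: 0.244
grasp_force: 29.8
```

>>> send_rows --pt "255 0 0 -0.0004 0" --pt "165 0 0 0 0" --pt "155 0 0 0 0" --pt "110 0 0 0 0" --pt "60 0 0 0 0" --pt "60 0 0 0 0" --pt "60 0 0 -0.01 0" --pt "60 0 0 -0.03 0" --pt "60 0 0 -0.03 0" --pt "60 0 0 -0.02 0" --pt "60 0.014 0.01 0 0" --pt "60 0.029 0.02 0 0" --pt "60 0.029 0.02 0 0" --pt "60 0.029 0.02 0 0" --pt "60 0.029 0.02 0 0" --pt "60 0.029 0.02 0 0" --pt "60 0.029 0.02 0 0" --pt "60 0.029 0.02 0 0" --pt "60 0.029 0.02 0 0" --pt "60 0.0168 0.0139 0 0"

```text
time_s: 21.93
position: [0.3486, 0.2905, 0.1626]
tcp_rot: [[-1.0, -0.001, -0.002], [-0.001, 1.0, -0.0], [0.002, -0.0, -1.0]]
force: [-0.0, 0.4, 0.4]
opening: 0.764
grasp_force: 0.0
```

>>> send_rows --pt "60 0 0 0 -0.112" --pt "60 0 0 0 -0.112" --pt "60 0 0 0 -0.112" --pt "60 0 0 0 -0.112" --pt "60 0 0 0 -0.112" --pt "60 0 0 0 -0.112" --pt "60 0 0 0 -0.112" --pt "60 0 0 0 0" --pt "60 0 0 0 0"

```text
time_s: 22.68
position: [0.3525, 0.2899, 0.1626]
tcp_rot: [[-0.71, -0.704, 0.001], [-0.704, 0.71, 0.0], [-0.001, -0.0, -1.0]]
force: [-0.2, -0.5, 0.1]
opening: 0.768
grasp_force: 0.0
```

```bash
python3 - <<'E'
from h import *
p,P=wrist('w6');belly(.615,.1055,.02,.045)
print(read_state()['tcp_rot'])
E
```

```text
tcp [0.3525 0.2899 0.1626] [-0.704  0.71  -0.   ] cam [0.298 0.237 0.312] t 22.6833
bat 3 [0.6085 0.1009] D 0.0848 mean [0.5907 0.0969 0.012 ] 938
vase 4 neck [0.3524 0.2899] 0.0002 rim [0.339  0.2697] 0.045 top 0.2735 18149
wrist [0.6141 0.1053] rmax 0.0228 430 zmin 0.02
scene [0.6144 0.1071] rmax 0.022 136 zmin 0.02
side [0.616  0.1047] rmax 0.0227 89 zmin 0.0244
mean [0.61484788 0.1057118 ]
[[-7.08942953e-01 -7.05265783e-01  2.54771194e-04]
 [-7.05265769e-01  7.08942995e-01  1.55607592e-04]
 [-2.90362964e-04 -6.93644964e-05 -9.99999955e-01]]
```

View pics/w6.png

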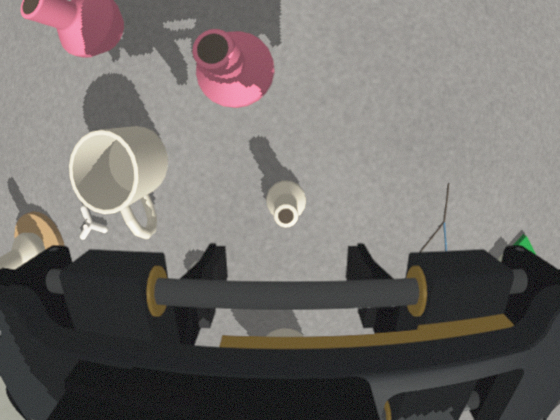

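Vase 3 is centred on bat 3 to within about 1 mm. Vase 4's mouth is at (286,215), centred between the jaws and clear of pink vase B at (235,65). Grasping vase 4.

>>> send_rows --pt "60 0 0 0.015 0" --pt "60 0 0 0.025 0" --pt "60 0 0 0.025 0" --pt "60 0 0 0.025 0" --pt "60 0 0 0.02 0" --pt "60 0 0 0.01 0" --pt "60 0 0 0 0" --pt "255 0 0 0 0" --pt "255 0 0 0 0" --pt "255 0 0 0 0" --pt "255 0 0 0 0" --pt "255 0 0 0 0" --pt "255 0 0 0 0" --pt "255 0 0 0 0" --pt "255 0 0 0 0"

```text
time_s: 24.13
position: [0.3524, 0.2898, 0.0423]
tcp_rot: [[-0.708, -0.706, 0.0], [-0.706, 0.708, 0.0], [-0.0, -0.0, -1.0]]
force: [0.6, -0.6, 1.1]
opening: 0.241
grasp_force: 0.6
```

>>> send_rows --pt "255 0 0 0 0" --pt "255 0 0 0 0" --pt "255 0 0 -0.005 0" --pt "255 0 0 -0.015 0" --pt "255 0 0 -0.025 0" --pt "255 0 0 -0.03 0" --pt "255 0 0 -0.03 0" --pt "255 0 0 -0.025 0" --pt "255 0 0 -0.015 0" --pt "255 0 0 -0.005 0" --pt "255 0 0 0 0.06" --pt "255 0 0 0 0.11" --pt "255 0 0 0 0.11" --pt "255 0 0 0 0.11" --pt "255 0 0 0 0.11" --pt "255 0 0 0 0.11" --pt "255 0 0 0 0.11" --pt "255 0 0 0 0.064" --pt "255 0 0 0 0" --pt "255 0 0 0 0"

```text
time_s: 25.8
position: [0.3516, 0.2895, 0.1914]
tcp_rot: [[-1.0, -0.002, -0.002], [-0.002, 1.0, -0.001], [0.002, -0.001, -1.0]]
force: [0.9, -0.8, -1.5]
opening: 0.222
grasp_force: 29.9
```

>>> send_rows --pt "255 -0.006 -0.01 0 0" --pt "255 -0.01 -0.02 0 0" --pt "255 -0.013 -0.026 0 0" --pt "255 -0.013 -0.026 0 0" --pt "255 -0.013 -0.026 0 0" --pt "255 -0.013 -0.026 0 0" --pt "255 -0.013 -0.026 0 0" --pt "255 -0.013 -0.026 0 0" --pt "255 -0.013 -0.026 0 0" --pt "255 -0.011 -0.026 0 0" --pt "255 -0.005 -0.026 0 0" --pt "255 0 -0.026 0 0" --pt "255 0 -0.026 0 0" --pt "255 0 -0.026 0 0" --pt "255 0 -0.026 0 0" --pt "255 0 -0.026 0 0"

```text
time_s: 27.13
position: [0.4748, -0.1053, 0.1916]
tcp_rot: [[-1.0, -0.002, -0.001], [-0.002, 1.0, 0.001], [0.001, 0.001, -1.0]]
force: [0.8, -0.4, -0.5]
opening: 0.224
grasp_force: 29.9
```

>>> send_rows --pt "255 0.01 -0.02 0 0" --pt "255 0.015 -0.025 0 0" --pt "255 0.016 -0.025 0 0" --pt "255 0.016 -0.025 0 0" --pt "255 0.016 -0.025 0 0" --pt "255 0.016 -0.025 0 0" --pt "255 0.016 -0.025 0 0" --pt "255 0.01 -0.016 0 0" --pt "255 0.006 -0.009 0 0" --pt "255 0.002 -0.004 0 0" --pt "255 0 0 0.015 0" --pt "255 0 0 0.025 0" --pt "255 0 0 0.025 0" --pt "255 0 0 0.025 0" --pt "255 0 0 0.02 0" --pt "255 0 0 0.012 0" --pt "255 0 0 0.007 0" --pt "255 0 0 0 0" --pt "255 0 0 0 0" --pt "255 0 0 0 0"

```text
time_s: 28.8
position: [0.353, -0.3033, 0.0637]
tcp_rot: [[-1.0, -0.001, 0.001], [-0.001, 1.0, -0.001], [-0.001, -0.001, -1.0]]
force: [-0.6, 0.2, -1.4]
opening: 0.226
grasp_force: 29.9
```

```bash
python3 - <<'E'
from h import *
s=read_state()['position'];wrist('w7',VS=[]);belly(s[0],s[1],.024,.04)
E
```

```text
tcp [ 0.353  -0.3033  0.0637] [-0.001  1.    -0.001] cam [ 0.276 -0.303  0.213] t 28.8
bat 2 [ 0.4322 -0.4495] D 0.0535 mean [ 0.4329 -0.444   0.0124] 934
bat 4 [ 0.3506 -0.3043] D 0.0636 mean [ 0.3377 -0.3051  0.0127] 3570
wrist [ 0.3528 -0.3034] rmax 0.0188 473 zmin 0.032
scene [ 0.3527 -0.3015] rmax 0.0179 45 zmin 0.0251
side few 0
mean [ 0.35271252 -0.30249248]
```

View pics/w7.png

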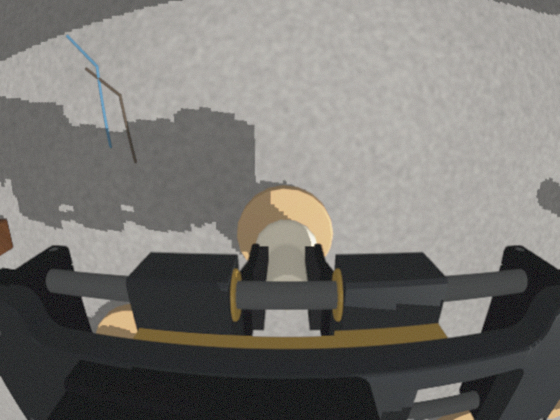

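Vase 4 hangs over bat 4, with its belly at (285,245) and the bat's centre near (285,235). It needs a 1 mm correction before I lower it.

>>> send_rows --pt "255 0.0012 -0.0007 0 0" --pt "255 0 0 0.004 0" --pt "255 0 0 0.003 0" --pt "255 0 0 0.0015 0" --pt "255 0 0 0 0" --pt "255 0 0 0 0"

```text
time_s: 29.5
position: [0.3511, -0.3038, 0.0543]
tcp_rot: [[-1.0, -0.0, -0.0], [-0.0, 1.0, 0.0], [0.0, 0.0, -1.0]]
force: [-0.3, 0.1, -0.8]
opening: 0.23
grasp_force: 29.9
```

>>> send_rows --pt "255 0 0 0.0005 0" --pt "255 0 0 0 0"

```text
time_s: 29.67
position: [0.3512, -0.3039, 0.0542]
tcp_rot: [[-1.0, -0.0, -0.0], [-0.0, 1.0, 0.0], [0.0, 0.0, -1.0]]
force: [-0.5, 0.1, 0.6]
opening: 0.222
grasp_force: 29.9
```

>>> send_rows --pt "255 0 0 0.0004 0" --pt "255 0 0 0 0"

```text
time_s: 29.83
position: [0.3512, -0.3039, 0.0541]
tcp_rot: [[-1.0, -0.0, 0.0], [-0.0, 1.0, -0.0], [-0.0, -0.0, -1.0]]
force: [-1.6, 0.7, 5.6]
opening: 0.222
grasp_force: 30.0
```

>>> send_rows --pt "255 0 0 -0.0005 0" --pt "170 0 0 0 0" --pt "155 0 0 0 0" --pt "110 0 0 0 0" --pt "60 0 0 0 0" --pt "60 0 0 0 0" --pt "60 0 0 -0.01 0" --pt "60 0 0 -0.02 0" --pt "60 0 0 -0.03 0" --pt "60 0 0 -0.03 0" --pt "60 0 0 -0.03 0" --pt "60 0 0 -0.03 0" --pt "60 -0.02 0.02 -0.02 0" --pt "60 -0.02 0.03 0 0" --pt "60 -0.02 0.03 0 0" --pt "60 -0.02 0.03 0 0" --pt "60 0 0.03 0 0" --pt "60 0 0.03 0 0" --pt "60 0 0 0 0" --pt "60 0 0 0 0"

```text
time_s: 31.5
position: [0.4307, -0.1323, 0.2241]
tcp_rot: [[-1.0, -0.004, -0.001], [-0.004, 1.0, 0.0], [0.001, 0.0, -1.0]]
force: [0.5, 0.3, 0.1]
opening: 0.768
grasp_force: 0.0
```

```bash
python3 - <<'E'
from h import *
p,P=wrist('w8')
for n,b in enumerate([(.632,-.0917,.02,.07),(.471,-.424,.02,.06),(.615,.1055,.02,.045),(.3515,-.304,.018,.036)]): print('V',n+1);belly(*b)
p,_=capture('scene');cv2.imwrite('pics/s9.png',cv2.resize(p[80:400,120:420],(562,600)))
E
```

```text
tcp [ 0.4307 -0.1323  0.2241] [-0.004  1.     0.   ] cam [ 0.354 -0.132  0.373] t 31.5
bat 1 [ 0.6266 -0.0913] D 0.1284 mean [ 0.6123 -0.0936  0.0128] 1870
bat 2 [ 0.4701 -0.4231] D 0.1082 mean [ 0.4624 -0.4069  0.0125] 2321
bat 4 [ 0.3512 -0.3035] D 0.064 mean [ 0.3516 -0.2947  0.0125] 1158
vase 2 neck [ 0.4155 -0.1585] 0.0045 rim [ 0.4078 -0.1586] 0.0412 top 0.3358 14259
V 1
wrist [ 0.6329 -0.0925] rmax 0.0328 483 zmin 0.02
scene [ 0.6329 -0.0901] rmax 0.0321 317 zmin 0.0203
side [ 0.6349 -0.0926] rmax 0.0331 296 zmin 0.02
mean [ 0.63358487 -0.09170984]
V 2
wrist [ 0.4715 -0.4243] rmax 0.0279 949 zmin 0.02
scene [ 0.4714 -0.4215] rmax 0.0268 171 zmin 0.023
side [ 0.4734 -0.4245] rmax 0.0277 331 zmin 0.0296
mean [ 0.47209109 -0.42343613]
V 3
wrist few 0
scene [0.6139 0.1074] rmax 0.0227 141 zmin 0.023
side [0.6156 0.1046] rmax 0.0219 97 zmin 0.0227
mean [0.61476995 0.10596564]
V 4
wrist [ 0.3509 -0.3041] rmax 0.0189 433 zmin 0.0218
scene [ 0.3531 -0.299 ] rmax 0.0151 59 zmin 0.0192
side [ 0.3528 -0.3045] rmax 0.0181 109 zmin 0.0191
mean [ 0.35227255 -0.30251678]
```

View pics/w8.png

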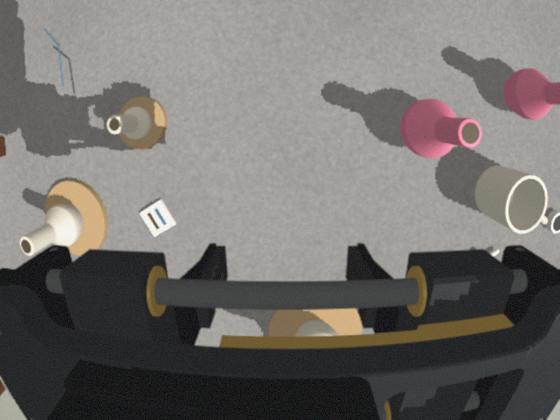

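View pics/s9.png

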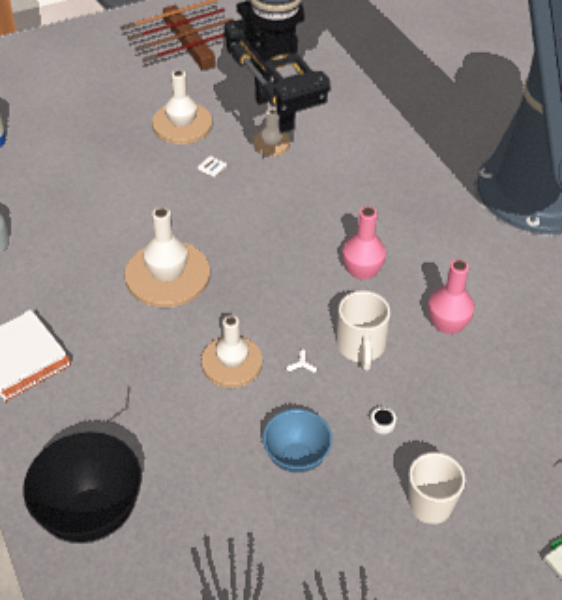

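All four vases stand upright and centred on their matching bats. In the scene crop vase 1 is at (165,250), vase 2 at (180,110), vase 3 at (232,345) and vase 4 at (272,135). The mug and cup have not moved, and the gripper is clear.

```bash
python3 -c "
from rig import hand_in
print(hand_in())"
```

```text
the job is handed in; nothing more can be done
None
```

I set all four vases upright on their size-matched bats, each measured within about 2 mm of centre, left the mug and cup where they stood, and handed the job in at about 32 s of the 112 s allowed.

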